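Pop the spring-lid box and swing it open

TASK

Get the wider of the two grey spring-lid boxes open without gripping anything: press the front of its lid with the fingertips until the catch lets go, let it spring ajar by itself, then push the lid up and back with the fingers until it leans fully open past upright and stays there. Do it gently, so that the box neither lifts nor shifts noticeably, and leave its contents, the narrower box (still latched shut) and all the other things on the table as they are.

Things in the scene. Friction and masses are not known exactly. Their poses are not given: they have to be found in the camera images.
- wide_box: The target: grey loose box, 1.3 to 2.1 kg, 120 deep (x), 150 wide (y), rim 61 mm up, top of the shut lid 72. Origin: centre of its underside. Own -x is its front (turned at most 0.5 rad from facing along the robot's -x), +x its hinge side. Lid 154 wide, 6 thick; reaches 12 mm beyond the front wall, with a 5 mm gap over the rim when shut.
- wide_box_lid (a joint): Lid angle, rad: 0 shut and latched, growing as it opens. Pressed down to about -0.03 (3 to 4 mm at the pad, about 4 N; firm stop at -0.04) the catch lets go; as the press is withdrawn a damped spring lifts the lid within about 1 s to about 0.4, where it rests. From there it swings freely (0.13 kg): let go before upright (1.57) it falls back to ajar, past it, to its stop at 1.9, and stays.
- wide_box_press (a point): Middle of the 16 x 46 mm dark ribbed pad on top of the wide box's lid, where to press; moves with the lid. Shut: 52 mm in front of the box's origin and 72 mm above its underside. 20 mm behind the lid's front edge.
- wide_box_edge (a point): Middle of the lower front edge of the wide box's lid, moves with the lid, 128 mm from the hinge line. Shut: 72 mm in front of the box's origin, 66 mm up. With the lid ajar it is about 55 mm above the rim, so that fingertips fit under it from the front.
- wide_box_hinge (a point): Middle of the wide box's hinge line, 56 mm behind the box's origin and 66 mm above its underside; the line runs along the box's y.
- narrow_box: The other spring-lid box, made alike but 90 mm wide with a 94 mm lid; to be left shut. Origin: centre of its underside. The boxes stand on either side of the oscilloscope, either way round; oscilloscope and keyboard on it are about 290 mm high, so cross over or in front of them with care.
- narrow_box_lid (a joint): Angle of the narrow box's lid, rad, same meaning.
- sink: Finned heat sink 40 x 40 x 20 mm lying loose in the wide box; origin: centre of its underside.
- spool: Loose solder spool, 60 across, 43 high, origin under its centre.
- tape: Loose roll of amber tape, 51 across, 19 high, lying flat.
- meter: Loose multimeter lying flat, 154 x 78 x 42 mm.
- driver: Loose screwdriver with red handle, 190 mm long.
- felt_marker: Loose marker, 136 mm long, 17 across.
- side_cutters: Loose cutters lying flat, 134 mm long.

How it is judged:
By the outcome, as a careful person would: the job done as asked, in the order asked, and still so for the second after the job is handed in, with the robot touching nothing.
It also fails if it takes over 51 s, if anything falls off the work surface, if the arm or the gripper's body presses on something with over 40 N, if the wrist force passes 120 N, or if a joint passes its speed limit or range.

ROBOT

A 6-joint arm with a two-finger parallel gripper is mounted at the origin on a cart in front of the work surface, level with it; the furniture and walls round the work are solid. World frame = base frame: x ahead of the robot, y to its left, z up, the work surface at z = 0. Lengths are in mm, angles in rad, forces in N, time in s.
With the tool pointing down it reaches from about 400 to 925 mm from the base axis. Payload 12.5 kg.
Tool frame: the origin (TCP) lies at the very end of the fingers, on their centre line; the grasp point (between the pads) lies grip_depth behind it (grip_depth is the distance from the TCP to the grasp point, in mm); z points along the fingers, y is the line along which they close (so a half turn about z gives the same grasp; the last joint's range is limited). The gripper opens to 95 mm and grips with 3 to 60 N. Pads are 20 mm wide; open, the fingers measure 119 mm over their backs; the gripper's body (75 mm by 180 mm) begins 59 mm behind the grasp point.
Start: joints at [1.082, 0.491, 1.559, -0, 1.092, -0.106], TCP at [233.435, 579.789, 214.661] pointing down, gripper open.
Joint ranges: [-3.1, 3.1], [-0.84, 2.19], [0.05, 2.79], [-1.13, 4.28], [0.06, 2.93], [-2.69, 2.69]. Speed limits (rad/s): [2.22, 2.22, 2.79, 3.14, 3.14, 3.14].

INTERFACE

Orientations are given as [roll, pitch, yaw] about the fixed x, y, z axes, in that order (R = Rz(yaw) Ry(pitch) Rx(roll)).
In Python, from cell import state, read_camera, job_done, grip_depth gives the robot as it stands.
- The arm moves only by the tool drive_tool, never from a script. Its argument "targets" is a list of rows, each an object with "jaw": the opening, from 0 (shut) to 1 (fully open); "travel": the shift along the tool's x, y, z in m, a list of three; "twist": the turn about the tool's z in rad. In form: [{"jaw": jaw, "travel": [tx, ty, tz], "twist": twist}, ...]. A call has 1 to 8 rows; each row is the pose to reach, as a shift and turn from the pose commanded when the call began, along the tool's axes at that moment; what a row does not reach only later rows make up. A row lasts 1/12 s, in which the tool goes at most 41.7 mm and 7.16 degrees, less where a joint would pass 70% of its speed; a pose out of reach is approached as far as the arm can. A call with a gripper value outside its range is refused whole. The fingers move at their own pace and stop on an object; the grip force is fixed at half the most. Time passes only in rows, so rows that repeat a pose let the fingers close. It gives the time, the measured TCP pose, the force, the opening and the grip force at its end, in the units of the state.
- state(): the state, without advancing time (a new reading comes with each control period).
- read_camera(name): name is "scene" or "top"; returns a dict with "frame" (400x640x3 uint8, red, green, blue), "fx", "fy", "cx", "cy" (pixels), "k1" (the pictures are not rectified: a ray, as slopes to the right and down, at radius r is drawn at 1 + k1 r^2 times it, then the intrinsics apply), "R" (3x3) and "t" (3): a world point X has camera coordinates R X + t. Camera axes: x right, y down, z forward; pixel columns grow to the right and rows downward; lengths in mm; the calibration is good to about 2 mm. A picture is of the moment at which its call begins. There is no depth.
- job_done(): hands the job in; it is judged then, once.
The state is a dict: "t": time; "joints": joint angles; "qvel": joint speeds; "tau": joint torques, N m; "eef_pos": TCP position; "tcp_rot": TCP orientation; "ft_force": force on the tool from outside, world axes, zero at the start; "moment": the same for the moment, N m; "opening": opening from 0.0 (shut) to 1.0 (fully open); "grip_force": force on a finger pad.
Only numpy, scipy, OpenCV 4.12 (cv2) and the standard library are available. Lean on these libraries where they do the work, as an engineer would, in place of code of your own. Each camera call takes 0.05 s, during which the arm holds its last target. There are 200 camera calls.

## Working session

There is one attempt and no reset: what is moved stays moved. The work goes in short steps, Python scripts to look and compute and a tool call to move; the robot and the scene stay as the last step left them, time stands still between calls to the robot, and variables do not carry over. Pictures are saved under pics/ and viewed, at most 10 in all, crops included, and the job is handed in when it is done.

Besides the shell and the picture viewer there is one more tool, called after "Call:" by a JSON object that holds its "method" and its "body". drive_tool: Moves the arm, as the interface text tells. Its arguments: {"type":"object","properties":{"targets":{"type":"array"}},"required":["targets"]}

```bash
mkdir -p pics
python3 - <<'E'
from cell import *
import cv2
print(state(), grip_depth)
for n in("scene","top"):
    c=read_camera(n); cv2.imwrite(f"pics/{n}0.png",c["frame"][:,:,::-1]); print(n,{k:v for k,v in c.items() if k!="frame"})
E
```

```text
{'t': 0.0, 'joints': array([ 1.08238792e+00,  4.91560710e-01,  1.55947129e+00, -1.40893785e-05,
        1.09171390e+00, -1.05588915e-01]), 'qvel': array([-2.03696713e-04,  6.52241562e-06, -1.38079964e-03,  7.29376588e-04,
        6.50538942e-04,  1.46760554e-03]), 'tau': array([ 3.25060813e-03, -6.12634635e+01, -2.58185470e+01,  6.94173365e-02,
        4.81166714e-02, -1.16155375e-04]), 'eef_pos': array([233.31430483, 579.53926234, 214.05352035]), 'tcp_rot': array([-3.14044452e+00, -1.09117183e-04,  2.75877960e+00]), 'ft_force': array([-0.01967871, -0.23527091, -0.45886077]), 'moment': array([-0.05353806, -0.01641712, -0.04234977]), 'grip_force': 0.0, 'opening': 1.0002618134857633} 18.8
scene {'fx': 483.4849076869883, 'fy': 483.4849076869883, 'cx': 322.2533322249605, 'cy': 201.18221215336294, 'k1': -0.015404778545514435, 'R': array([[ 0.64565088, -0.76345833, -0.01631938],
       [-0.5822968 , -0.47839334, -0.65732051],
       [ 0.49402973,  0.43390229, -0.75343442]]), 't': array([-301.21801917,  328.35773214, 1559.06296355])}
top {'fx': 474.63484516975547, 'fy': 474.63484516975547, 'cx': 318.49401015573557, 'cy': 200.58713569176382, 'k1': -0.05799061801285419, 'R': array([[-1.32490214e-02, -9.99909963e-01, -2.12833577e-03],
       [-9.92715658e-01,  1.34085489e-02, -1.19732338e-01],
       [ 1.19750095e-01,  5.26495948e-04, -9.92803927e-01]]), 't': array([-3.10123576e-01,  4.70257246e+02,  1.90704917e+03])}
```

View pics/scene0.png

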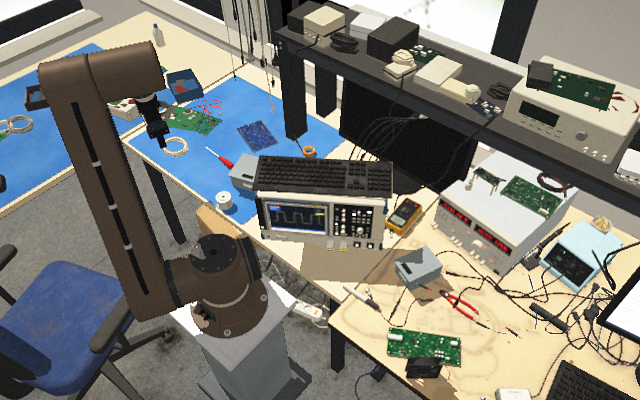

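View pics/top0.png

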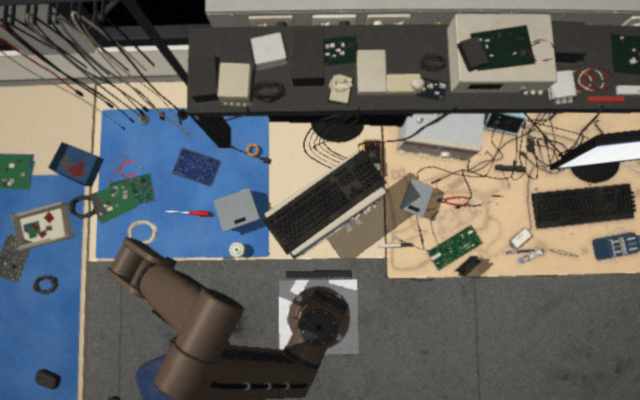

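Scene: arm at the left, one grey box left of the oscilloscope at about (243,175), one on the right at (418,268). In the top view they are at (237,210) and (419,197). The left one looks wider, so I'll enlarge both boxes.

```bash
cat > h.py <<'E'
import numpy as np, cv2
from cell import *
def und(c,uv):
    d=(np.array(uv,float)-[c["cx"],c["cy"]])/[c["fx"],c["fy"]]; s=d.copy()
    for _ in range(20): s=d/(1+c["k1"]*(s@s))
    return s
def ray(c,uv):
    R,t=np.array(c["R"]),np.array(c["t"]); s=und(c,uv)
    return -R.T@t, R.T@np.array([s[0],s[1],1])
def onz(c,uv,z):
    o,d=ray(c,uv); return o+d*(z-o[2])/d[2]
def two(c1,u1,c2,u2):
    o1,d1=ray(c1,u1);o2,d2=ray(c2,u2)
    k=np.linalg.lstsq(np.c_[d1,-d2],o2-o1,rcond=None)[0]
    p,q=o1+k[0]*d1,o2+k[1]*d2
    return (p+q)/2,np.linalg.norm(p-q)
def proj(c,X):
    x=np.array(c["R"])@X+c["t"]; s=x[:2]/x[2]; s=s*(1+c["k1"]*(s@s)); return s*[c["fx"],c["fy"]]+[c["cx"],c["cy"]]
E
python3 - <<'E'
import cv2,numpy as np
a=cv2.imread("pics/top0.png");b=cv2.imread("pics/scene0.png")
f=lambda i,x,y:cv2.resize(i[y:y+60,x:x+80],None,fx=5,fy=5,interpolation=cv2.INTER_CUBIC)
cv2.imwrite("pics/crop.png",np.vstack([np.hstack([f(a,200,180),f(a,380,165)]),np.hstack([f(b,205,145),f(b,380,240)])]))
E
```

```text
(no output)
```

View pics/crop.png

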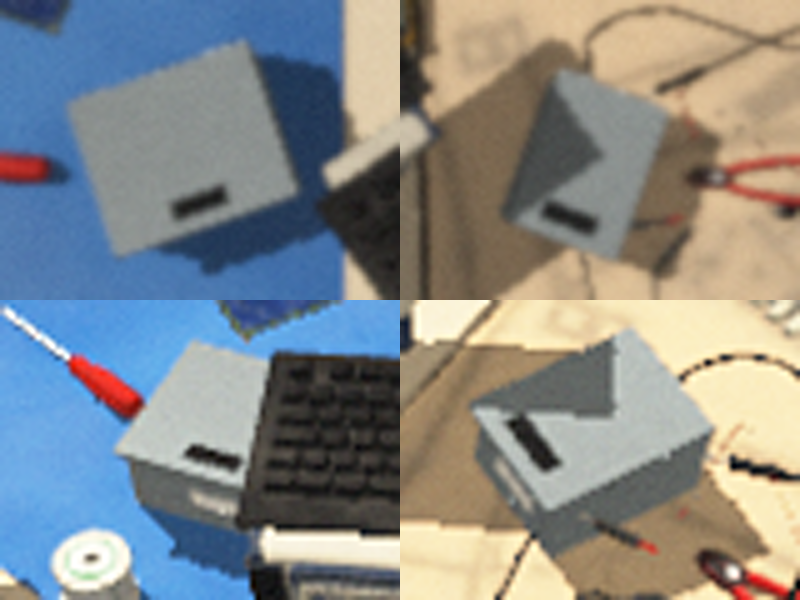

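The left box is the wide one: its lid spans the crop corners (68,103), (245,40), (298,188), (118,257), with the pad at (200,203). The front faces the robot and is turned slightly. Next I measure it.

```bash
cat > m.py <<'E'
from h import *
def blob(im,x0,y0,x1,y1,f):
    hsv=cv2.cvtColor(im,cv2.COLOR_RGB2HSV).astype(int); m=np.zeros(im.shape[:2],np.uint8)
    m[y0:y1,x0:x1]=f(hsv)[y0:y1,x0:x1]; 
    n,l,s,c=cv2.connectedComponentsWithStats(m); k=1+np.argmax(s[1:,4]); return (l==k).astype(np.uint8),c[k],s[k]
E
python3 - <<'E'
from m import *
T=read_camera("top");S=read_camera("scene")
dark=lambda h:(h[...,2]<85)
m,pt,s=blob(T["frame"],233,214,248,226,dark);print(pt,s)
m,ps,s=blob(S["frame"],241,172,255,181,dark);print(ps,s)
print("pad two views",two(T,pt,S,ps),"on z72",onz(T,pt,72),onz(S,ps,72))
g=lambda h:(h[...,1]<70)&(h[...,2]>105)
m,c,s=blob(T["frame"],205,182,263,236,g);print(c,s)
m=cv2.morphologyEx(m,cv2.MORPH_CLOSE,np.ones((7,7)))
cn=max(cv2.findContours(m,0,2)[0],key=cv2.contourArea); q=cv2.boxPoints(cv2.minAreaRect(cn));print(q)
P=np.array([onz(T,u,72) for u in q]);print(P.round(1))
E=np.roll(P,-1,0)-P;print(np.linalg.norm(E,axis=1),np.arctan2(E[:,1],E[:,0]))
# other box
print("scope right/other",onz(T,(419,197),72))
print("lid corners from crop z72",[onz(T,(200+x/5,180+y/5),72).round(0) for x,y in((68,103),(245,40),(298,188),(118,257))])
print("kb corners at z290",[onz(T,(x,y),290).round(0) for x,y in((265,210),(291,254),(385,190),(365,152))])
print("spool",onz(T,(236,250),43)); print("driver",onz(T,(210,213),15))
E
```

```text
[239.43243243 220.16216216] [235 217  10   7  37]
[247.03703704 175.81481481] [242 174  11   5  27]
pad two views (array([390.8618306 , 307.71513935,  75.31670811]), np.float64(0.7316142162072636)) on z72 [390.8469162  308.50451654  72.        ] [393.10162504 310.14963566  72.        ]
[235.68469218 208.98252912] [ 214  188   45   43 1202]
[[212.5     199.49998]
 [248.5     187.49998]
 [259.      218.99998]
 [223.      230.99998]]
[[475.  417.2  72. ]
 [521.5 272.9  72. ]
 [394.5 230.6  72. ]
 [348.6 373.7  72. ]]
[151.53952136 133.89362273 150.27970729 133.74110059] [-1.2591683  -2.81975147  1.88128416  0.33127445]
scope right/other [ 473.94908721 -408.49291998   72.        ]
lid corners from crop z72 [array([471., 413.,  72.]), array([519., 271.,  72.]), array([400., 228.,  72.]), array([347., 371.,  72.])]
kb corners at z290 [array([408., 182., 290.]), array([253.,  91., 290.]), array([ 473., -242.,  290.]), array([ 611., -175.,  290.])]
spool [273.48556503 326.55216046  43.        ]
driver [426.47948173 439.66759947  15.        ]
```

Call:
{"method": "drive_tool", "body": {"targets": [{"jaw":0,"travel":[-0.03,-0.024,0],"twist":-0.09},{"jaw":0,"travel":[-0.06,-0.048,0],"twist":-0.18},{"jaw":0,"travel":[-0.09,-0.072,0],"twist":-0.27},{"jaw":0,"travel":[-0.12,-0.096,0],"twist":-0.36},{"jaw":0,"travel":[-0.15,-0.12,0],"twist":-0.45},{"jaw":0,"travel":[-0.18,-0.144,0],"twist":-0.54},{"jaw":0,"travel":[-0.21,-0.168,0],"twist":-0.63},{"jaw":0,"travel":[-0.235,-0.185,0],"twist":-0.7}]}}

```text
t: 0.87
eef_pos: [382.9, 318.1, 214.7]
tcp_rot: [-3.141, -0.0, -2.82]
ft_force: [0.3, 0.6, -0.2]
opening: 0.495
grip_force: 0.0
```

Call:
{"method": "drive_tool", "body": {"targets": [{"jaw":0,"travel":[-0.005,-0.012,0.02],"twist":0},{"jaw":0,"travel":[-0.005,-0.012,0.05],"twist":0},{"jaw":0,"travel":[-0.005,-0.012,0.08],"twist":0},{"jaw":0,"travel":[-0.005,-0.012,0.105],"twist":0},{"jaw":0,"travel":[-0.005,-0.012,0.12],"twist":0},{"jaw":0,"travel":[-0.005,-0.012,0.125],"twist":0},{"jaw":0,"travel":[-0.005,-0.012,0.125],"twist":0},{"jaw":0,"travel":[-0.005,-0.012,0.125],"twist":0}]}}

```text
t: 1.53
eef_pos: [391.1, 310.8, 90.2]
tcp_rot: [3.141, 0.0, -2.824]
ft_force: [0.6, 0.9, 0.2]
opening: 0.005
grip_force: 0.0
```

Run:
```python
from h import *
print(state())
ims=[]
for n,x,y in(("top",200,180),("scene",205,130)):
    c=read_camera(n)["frame"][y:y+60,x:x+80,::-1]; ims.append(cv2.resize(c,None,fx=5,fy=5,interpolation=cv2.INTER_CUBIC))
cv2.imwrite("pics/a1.png",np.hstack(ims))
```

```text
{'t': 1.5333, 'joints': array([ 5.39149962e-01,  4.93121970e-01,  1.99047743e+00,  7.67605324e-05,
        6.57515129e-01, -1.34901786e+00]), 'qvel': array([ 0.0002612 , -0.01759742, -0.00718142,  0.00132217,  0.00213315,
        0.0011808 ]), 'tau': array([-9.99453873e-02, -5.01448631e+01, -1.56389898e+01, -1.11553998e-02,
        1.62196497e-02,  7.22627215e-05]), 'eef_pos': array([391.06691265, 310.77383033,  90.1734665 ]), 'tcp_rot': array([ 3.14144169e+00,  4.56087922e-04, -2.82428193e+00]), 'ft_force': array([0.62092583, 0.87088512, 0.23915586]), 'moment': array([ 0.05813265,  0.0568347 , -0.0031543 ]), 'grip_force': 0.0, 'opening': 0.004900134610311431}
```

View pics/a1.png

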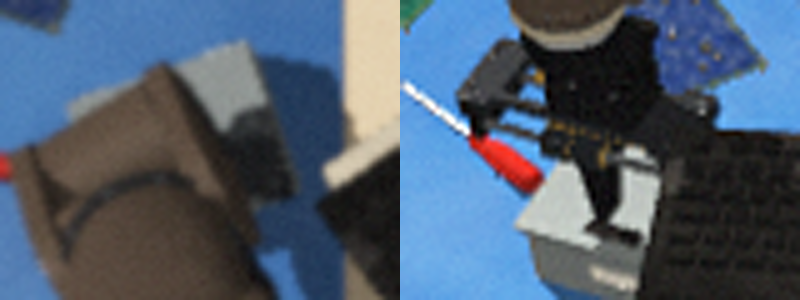

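The scene view shows the closed fingers just above the pad, at crop (605,225), with the body clear of the keyboard. I'll press in small steps.

Call:
{"method": "drive_tool", "body": {"targets": [{"jaw":0,"travel":[0,0,0.006],"twist":0},{"jaw":0,"travel":[0,0,0.012],"twist":0},{"jaw":0,"travel":[0,0,0.015],"twist":0},{"jaw":0,"travel":[0,0,0.017],"twist":0},{"jaw":0,"travel":[0,0,0.018],"twist":0},{"jaw":0,"travel":[0,0,0.019],"twist":0},{"jaw":0,"travel":[0,0,0.019],"twist":0},{"jaw":0,"travel":[0,0,0.019],"twist":0}]}}

```text
t: 2.3
eef_pos: [390.8, 310.5, 70.7]
tcp_rot: [3.142, -0.0, -2.824]
ft_force: [-1.5, -0.7, 2.0]
opening: 0.005
grip_force: 0.9
```

Call:
{"method": "drive_tool", "body": {"targets": [{"jaw":0,"travel":[0,0,0.0005],"twist":0},{"jaw":0,"travel":[0,0,0.001],"twist":0},{"jaw":0,"travel":[0,0,0.0015],"twist":0},{"jaw":0,"travel":[0,0,0.002],"twist":0},{"jaw":0,"travel":[0,0,0.0025],"twist":0},{"jaw":0,"travel":[0,0,0.0025],"twist":0}]}}

```text
t: 2.8
eef_pos: [390.8, 310.6, 68.2]
tcp_rot: [3.142, -0.0, -2.824]
ft_force: [-3.6, -2.2, 7.2]
opening: 0.007
grip_force: 3.4
```

Call:
{"method": "drive_tool", "body": {"targets": [{"jaw":0,"travel":[0,0,-0.005],"twist":0},{"jaw":0,"travel":[0,0,-0.02],"twist":0},{"jaw":0,"travel":[0,0,-0.045],"twist":0},{"jaw":0,"travel":[0,0,-0.075],"twist":0},{"jaw":0,"travel":[0,0,-0.105],"twist":0},{"jaw":0,"travel":[0.02,0,-0.11],"twist":0},{"jaw":0,"travel":[0.045,0,-0.11],"twist":0},{"jaw":0,"travel":[0.055,0,-0.11],"twist":0}]}}

```text
t: 3.47
eef_pos: [336.7, 292.7, 178.7]
tcp_rot: [3.141, 0.0, -2.824]
ft_force: [0.4, -0.1, 0.7]
opening: 0.004
grip_force: 0.0
```

Run:
```python
from h import *
print(state()["eef_pos"])
ims=[]
for n,x,y in(("top",200,180),("scene",205,130)):
    c=read_camera(n)["frame"][y:y+60,x:x+80,::-1]; ims.append(cv2.resize(c,None,fx=5,fy=5,interpolation=cv2.INTER_CUBIC))
cv2.imwrite("pics/a2.png",np.hstack(ims))
```

```text
[336.68308275 292.67712409 178.7137946 ]
```

View pics/a2.png

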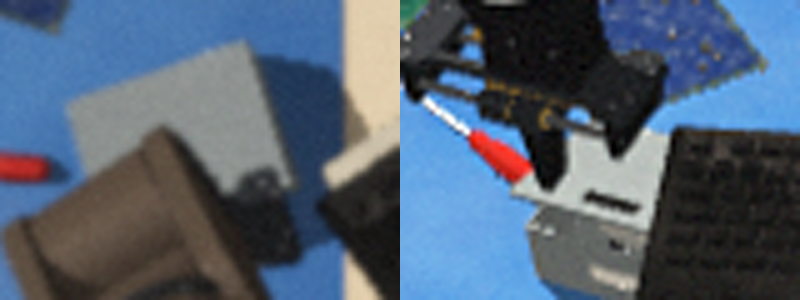

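The lid has sprung ajar: its front edge is lifted at crop (590,205), and the front wall and latch are visible below it. I'll lower the fingers in front of the edge.

Call:
{"method": "drive_tool", "body": {"targets": [{"jaw":0,"travel":[0.002,0.002,-0.005],"twist":0},{"jaw":0,"travel":[0,0.002,0.02],"twist":0},{"jaw":0,"travel":[0,0.002,0.045],"twist":0},{"jaw":0,"travel":[0,0.002,0.065],"twist":0},{"jaw":0,"travel":[0,0.002,0.078],"twist":0},{"jaw":0,"travel":[0,0.002,0.08],"twist":0},{"jaw":0,"travel":[0,0.002,0.08],"twist":0},{"jaw":0,"travel":[0,0.002,0.08],"twist":0}]}}

```text
t: 4.23
eef_pos: [338.7, 295.7, 98.6]
tcp_rot: [3.141, 0.001, -2.825]
ft_force: [0.3, 0.9, -0.5]
opening: 0.005
grip_force: 0.0
```

Run:
```python
from h import *
s=state();print(s["eef_pos"],s["ft_force"])
T=read_camera("top");S=read_camera("scene")
ims=[]
for c,x,y in((T,200,180),(S,205,130)):
    ims.append(cv2.resize(c["frame"][y:y+60,x:x+80,::-1],None,fx=5,fy=5,interpolation=cv2.INTER_CUBIC))
cv2.imwrite("pics/a3.png",np.hstack(ims))
ex=np.array([.95,.313,0]);H=np.array([493.6,342.3,66]);ey=np.array([-.313,.95,0])
for a in(0,.3,.4,.5):
    print(a,[(proj(S,H-128*np.cos(a)*ex+[0,0,128*np.sin(a)]+k*77*ey)-[205,130])*5+[400,0] for k in(1,)])
```

```text
[338.73460201 295.73571442  98.56031516] [ 0.26289045  0.88287432 -0.51744499]
0 [array([509.05715905, 228.58887165])]
0.3 [array([504.53155289, 188.48438691])]
0.4 [array([504.76477121, 173.25672369])]
0.5 [array([505.88952414, 157.37149117])]
```

View pics/a3.png

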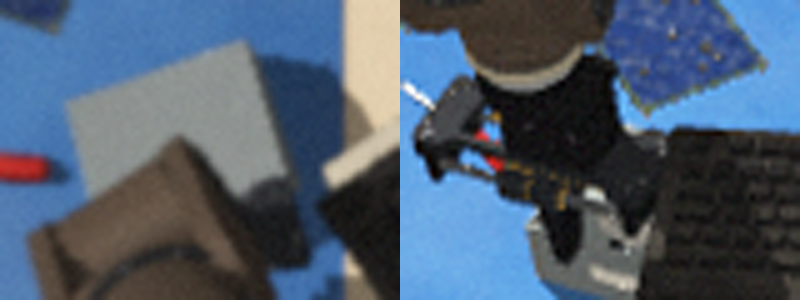

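The fingers are in front of the ajar lid, with the finger at crop (565,250). I'll approach lower, without touching yet.

Call:
{"method": "drive_tool", "body": {"targets": [{"jaw":0,"travel":[0,-0.002,0.006],"twist":0},{"jaw":0,"travel":[-0.005,-0.004,0.0125],"twist":0},{"jaw":0,"travel":[-0.014,-0.004,0.0125],"twist":0},{"jaw":0,"travel":[-0.022,-0.004,0.0125],"twist":0},{"jaw":0,"travel":[-0.028,-0.004,0.0125],"twist":0},{"jaw":0,"travel":[-0.028,-0.004,0.0125],"twist":0}]}}

```text
t: 4.83
eef_pos: [367.4, 300.8, 85.7]
tcp_rot: [3.141, 0.001, -2.825]
ft_force: [-0.2, -0.0, -0.0]
opening: 0.004
grip_force: 0.0
```

Call:
{"method": "drive_tool", "body": {"targets": [{"jaw":0,"travel":[-0.003,0,0],"twist":0},{"jaw":0,"travel":[-0.005,0,-0.003],"twist":0},{"jaw":0,"travel":[-0.0065,0,-0.006],"twist":0},{"jaw":0,"travel":[-0.008,0,-0.01],"twist":0},{"jaw":0,"travel":[-0.0095,0,-0.014],"twist":0},{"jaw":0,"travel":[-0.011,0,-0.018],"twist":0},{"jaw":0,"travel":[-0.0125,0,-0.021],"twist":0}]}}

```text
t: 5.42
eef_pos: [377.9, 304.3, 107.4]
tcp_rot: [3.141, 0.001, -2.824]
ft_force: [-0.0, -0.2, 0.1]
opening: 0.005
grip_force: 0.2
```

Call:
{"method": "drive_tool", "body": {"targets": [{"jaw":0,"travel":[-0.003,0,-0.004],"twist":0},{"jaw":0,"travel":[-0.006,0,-0.009],"twist":0},{"jaw":0,"travel":[-0.009,0,-0.014],"twist":0},{"jaw":0,"travel":[-0.012,0,-0.019],"twist":0},{"jaw":0,"travel":[-0.015,0,-0.023],"twist":0}]}}

```text
t: 5.83
eef_pos: [392.4, 309.0, 130.3]
tcp_rot: [3.141, 0.001, -2.824]
ft_force: [-0.5, 0.2, 0.2]
opening: 0.005
grip_force: 0.2
```

Run:
```python
from h import *
s=state();print(s["eef_pos"],s["ft_force"])
T=read_camera("top");S=read_camera("scene")
ims=[]
for c,x,y in((T,200,180),(S,205,130)):
    ims.append(cv2.resize(c["frame"][y:y+60,x:x+80,::-1],None,fx=5,fy=5,interpolation=cv2.INTER_CUBIC))
cv2.imwrite("pics/a4.png",np.hstack(ims))
ex=np.array([.95,.313,0]);H=np.array([493.6,342.3,66]);ey=np.array([-.313,.95,0])
for a in(.4,.5,.6,.7,.8):
    X=H-128*np.cos(a)*ex+[0,0,128*np.sin(a)]+77*ey
    print(a,((proj(S,X)-[205,130])*5+[400,0]).round(),((proj(T,X)-[200,180])*5).round())
```

```text
[392.42798291 308.99996039 130.33007493] [-0.5372149   0.19206183  0.1502256 ]
0.4 [505. 173.] [ 97. 240.]
0.5 [506. 157.] [ 92. 233.]
0.6 [508. 141.] [ 87. 223.]
0.7 [511. 124.] [ 81. 213.]
0.8 [514. 108.] [ 75. 201.]
```

View pics/a4.png

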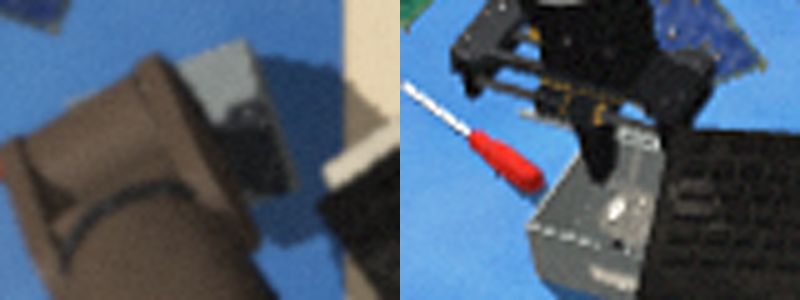

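The box interior with the heat sink is visible and the lid is lifting on the fingers, with its corner near crop (523,112), about 0.75 rad. I'll continue along the arc.

Call:
{"method": "drive_tool", "body": {"targets": [{"jaw":0,"travel":[-0.004,0,-0.006],"twist":0},{"jaw":0,"travel":[-0.008,0,-0.012],"twist":0},{"jaw":0,"travel":[-0.013,0,-0.017],"twist":0},{"jaw":0,"travel":[-0.018,0,-0.021],"twist":0},{"jaw":0,"travel":[-0.023,0,-0.025],"twist":0},{"jaw":0,"travel":[-0.028,0,-0.029],"twist":0},{"jaw":0,"travel":[-0.033,0,-0.032],"twist":0},{"jaw":0,"travel":[-0.039,0,-0.035],"twist":0}]}}

```text
t: 6.6
eef_pos: [429.4, 321.1, 165.0]
tcp_rot: [3.141, 0.0, -2.824]
ft_force: [-1.3, 0.8, 0.6]
opening: 0.004
grip_force: 0.2
```

Call:
{"method": "drive_tool", "body": {"targets": [{"jaw":0,"travel":[-0.006,0,-0.002],"twist":0},{"jaw":0,"travel":[-0.012,0,-0.004],"twist":0},{"jaw":0,"travel":[-0.018,0,-0.006],"twist":0},{"jaw":0,"travel":[-0.024,0,-0.007],"twist":0},{"jaw":0,"travel":[-0.03,0,-0.008],"twist":0},{"jaw":0,"travel":[-0.036,0,-0.009],"twist":0},{"jaw":0,"travel":[-0.042,0,-0.009],"twist":0},{"jaw":0,"travel":[-0.048,0,-0.009],"twist":0}]}}

```text
t: 7.27
eef_pos: [475.2, 336.1, 173.6]
tcp_rot: [3.142, 0.0, -2.824]
ft_force: [-0.0, -0.4, -0.3]
opening: 0.007
grip_force: 0.0
```

Call:
{"method": "drive_tool", "body": {"targets": [{"jaw":0,"travel":[-0.005,0,0],"twist":0},{"jaw":0,"travel":[-0.01,0,0],"twist":0},{"jaw":0,"travel":[-0.015,0,0],"twist":0},{"jaw":0,"travel":[-0.02,0,0],"twist":0},{"jaw":0,"travel":[-0.025,0,0],"twist":0},{"jaw":0,"travel":[-0.03,0,0],"twist":0},{"jaw":0,"travel":[-0.033,0,0],"twist":0},{"jaw":0,"travel":[-0.033,0,0],"twist":0}]}}

```text
t: 7.93
eef_pos: [506.5, 346.4, 173.5]
tcp_rot: [3.142, 0.0, -2.825]
ft_force: [-0.1, 0.1, -0.0]
opening: 0.001
grip_force: 0.0
```

Call:
{"method": "drive_tool", "body": {"targets": [{"jaw":0,"travel":[0.01,0,0],"twist":0},{"jaw":0,"travel":[0.03,0,-0.005],"twist":0},{"jaw":0,"travel":[0.055,0,-0.02],"twist":0},{"jaw":0,"travel":[0.085,0,-0.04],"twist":0},{"jaw":0,"travel":[0.115,0,-0.06],"twist":0},{"jaw":0,"travel":[0.145,0,-0.075],"twist":0},{"jaw":0,"travel":[0.17,0,-0.08],"twist":0},{"jaw":0,"travel":[0.17,0,-0.08],"twist":0}]}}

```text
t: 8.6
eef_pos: [340.3, 291.8, 255.1]
tcp_rot: [3.141, 0.001, -2.823]
ft_force: [0.8, 0.1, 0.4]
opening: 0.003
grip_force: 0.0
```

Call:
{"method": "drive_tool", "body": {"targets": [{"jaw":0,"travel":[0,0.03,0],"twist":0},{"jaw":0,"travel":[0,0.06,0],"twist":0},{"jaw":0,"travel":[0,0.09,0],"twist":0},{"jaw":0,"travel":[0,0.12,0],"twist":0},{"jaw":0,"travel":[0,0.15,0],"twist":0},{"jaw":0,"travel":[0,0.18,0],"twist":0},{"jaw":0,"travel":[0,0.2,0],"twist":0},{"jaw":0,"travel":[0,0.2,0],"twist":0}]}}

```text
t: 9.27
eef_pos: [280.7, 485.7, 252.9]
tcp_rot: [3.141, -0.0, -2.822]
ft_force: [-0.8, -0.6, -0.1]
opening: 0.004
grip_force: 0.0
```

Run:
```python
from h import *
s=state();print(s["eef_pos"],s["ft_force"])
ims=[]
for n,x,y in(("top",190,170),("scene",200,110)):
    c=read_camera(n); ims.append(cv2.resize(c["frame"][y:y+75,x:x+80,::-1],None,fx=5,fy=5,interpolation=cv2.INTER_CUBIC))
cv2.imwrite("pics/a5.png",np.hstack(ims))
```

```text
[280.6543131  485.71634495 252.85375011] [-0.7638218  -0.60769229 -0.05225779]
```

View pics/a5.png

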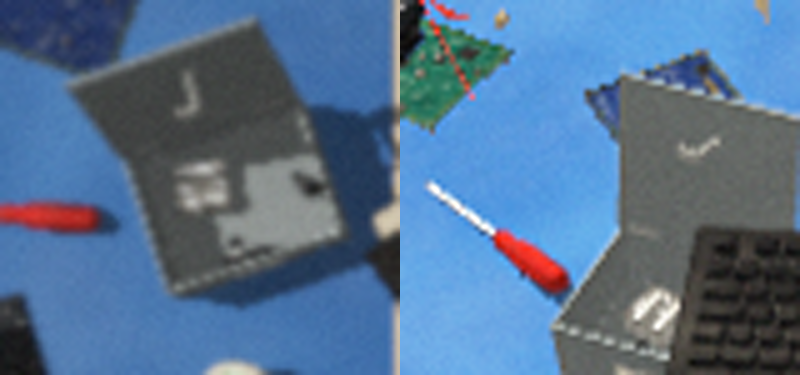

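The lid leans back fully open, with its top edge at crop (68,88) to (255,18) in the top view. The heat sink is in place at (203,187), and the arm is clear. I'll hand it in.

```bash
python3 -c "
from cell import *
print(job_done())"
```

```text
the job is handed in; nothing more can be done
None
```

The wide box's lid is open past upright and leaning back. It was pressed until the catch let go, sprang ajar, then was pushed over with closed fingers. The job was handed in at about 9 s with the arm clear. The highest force reading was about 8 N, during the press. In the last picture the heat sink was still in the box; I did not re-measure the box's position or re-check the narrow box at the end.

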